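# Uncap the bench inspection camera and open its iris ring to the stop

### The arm

A 6-joint arm with a two-finger parallel gripper is mounted at the origin on the work surface. World frame = base frame: x ahead of the robot, y to its left, z up, the work surface at z = 0. Lengths are in m, angles in degrees, forces in N, time in s.
With the tool pointing down it reaches from about 0.25 to 0.725 m from the base axis. Payload 9.7 kg.
Tool frame: the origin (TCP) lies on the centre line of the jaws, within the pads' length; the fingertips stand 22 mm ahead of it and the grasp point (between the pads) lies 3 mm ahead of it; z points along the fingers, y is the direction in which the jaws open and shut (so a half turn about z gives the same grasp; the last joint's range is limited). The gripper opens to 85 mm and grips with 20 to 120 N. Pads are 22 mm wide; open, the fingers measure 114 mm over their backs; the gripper's body (76 mm by 85 mm) begins 54 mm behind the grasp point. The pads swing forward as they close: fully open they stand 13 mm farther back than shut.
Start: joints at [66.52, 4.979, 10.078, 95.1, 0, 90], TCP at [0.219, 0.504, 0.253] pointing down, gripper open.
Joint ranges: [-179.16, 179.16], [-48.56, 103.87], [-65.8, 70.77], [-126.05, 130.52], [-82.76, 87.17], [-180, 180]. Speed limits (degrees/s): [127.2, 127.2, 147.25, 180, 180, 180].

### API

Orientations are given as [roll, pitch, yaw] about the fixed x, y, z axes, in that order (R = Rz(yaw) Ry(pitch) Rx(roll)).
In Python, from workcell import monitor, eyes, job gives the robot as it stands. The module is installed in compiled form; this text tells all that it offers.
- The arm moves only by the tool drive_tool, never from a script. Its argument "plan" is a list of rows, each a list of 3 entries, a list of its own where there are three numbers: the opening, from 0 (shut) to 1 (fully open), then the shift along the world's x, y, z in m, then the turn about the world's z in degrees. In form: [[gripper, [x, y, z], yaw], ...]. A call has 1 to 10 rows; each row shifts and turns the commanded pose from where the row before left it; what a row does not reach is not made up. A row lasts 1/8 s, in which the tool goes at most 62.5 mm and 10.7 degrees, less where a joint would pass 70% of its speed; a pose out of reach is approached as far as the arm can. A call is refused whole if a number of a shift passes 0.0625 or a number of a turn 10.7, either way. A call with a gripper value outside its range is refused whole. The fingers move at their own pace and stop on an object; "grip_force" is the grip in N (left out, the last holds). Time passes only in rows, so rows that do not move let the fingers close. It gives the time, the measured TCP pose, the force and the opening at its end, in the units of the state.
- monitor.get_obs(): the state, without advancing time (a new reading comes with each control period).
- eyes.camera(name): name is "scene" or "top" or "wrist"; returns (picture, depth): 400x640x3 uint8, red, green, blue; 400x640 float32, m along the optical axis (not along the pixel's ray), 0 where there is no reading.
- eyes.camera_params(name): a dict with "fx", "fy", "cx", "cy" (pixels), "extrinsics" (4x4, takes a point from world to camera coordinates); the wrist camera has in their place "mount" (4x4, takes a point from camera to tool coordinates, whose origin is the TCP and whose axes are the flange's). Camera axes: x right, y down, z forward; pixel columns grow to the right and rows downward; lengths in m; the calibration is good to about 2 mm. A picture is of the moment at which its call begins: read the wrist's pose just before it. camera_params takes no time and is no camera call.
- job.job_done(): hands the job in, once; it reports no verdict.
The state is a dict: "time": time; "q": joint angles; "qd": joint speeds; "joint_efforts": joint torques, N m; "ee_pos": TCP position; "tcp_rot": TCP orientation; "wrist_force": force on the tool from outside, world axes, zero at the start; "torque": the same for the moment, N m; "opening": finger opening in m.
Only numpy, scipy, OpenCV 4.12 (cv2) and the standard library are available. Lean on these libraries where they do the work, as an engineer would, in place of code of your own. Each camera call takes 0.05 s, during which the arm holds its last target.

### The job

Get the upward-looking inspection camera ready: lift the red dust cap off the lens by its knob and stand it gently, upright, wholly on the round blue felt disc. Then, without touching the fixed black rings just above and below it, turn the slim silver iris ring anticlockwise (seen from above) until its orange tab presses lightly but definitely against the yellow-tipped stop screw on the blue post (about 6 N: more than 2 N, never more than 15 N), let go and leave it resting there. Leave the other parts on the desk where they are.

Things in the scene. Friction and masses are not known exactly. Their poses are not given: they have to be found in the camera images.
- cap_knob (a point): centre of the red dust cap's round upright knob, 20 mm in diameter, 26 mm tall. The point is half-way up the knob, 13 mm above the cap's flat top and 25 mm above its skirt's lower edge. Cap: 54 mm in diameter, 30 to 60 g, sits loosely over the upper fixed ring, its skirt reaching 8 mm down with 1.5 mm play; lift it straight up 10 mm or more to free it. z up.
- cap_foot (a point): centre of the lower edge of the red cap's skirt, on which the cap stands when set down; 25 mm below cap_knob.
- cap: the red dust cap as a whole; origin the same point as cap_foot, z axis up.
- disc_top (a point): centre of the upper face of the round blue felt disc, 100 mm in diameter and 4 mm thick, fixed flat on the desk: the cap's resting place.
- camera: the grey inspection camera, 116 x 116 mm rubber foot under a 100 x 100 mm housing 52 mm high, fixed to the desk, lens pointing straight up. Origin on the lens axis at desk level, z up; all rings are centred on this axis. Tallest without the cap 116 mm above the desk, with it 146 mm.
- ring_centre (a point): centre of the slim silver knurled iris ring, on the lens axis, half-way up the ring (88.5 mm above the desk). The ring is 60 mm in diameter and 11 mm tall (83 to 94 mm above the desk). Its orange tab sticks out along this frame's -x axis from the rim to 46 mm from the axis; 8 mm wide, 9 mm tall. z up.
- iris: the same iris ring with its tab; origin on the lens axis at desk level, tab along -x, z up. It turns about the vertical lens axis against a steady friction of about 0.12 N m, has no spring and stays where it is left. From the start it must turn 0.25 to 0.97 rad anticlockwise to meet the stop.
- tab_face (a point): point on the leading (anticlockwise) face of the orange tab, 41 mm from the lens axis and 4 mm from the tab's mid-plane, half-way up; here it meets the stop screw's tip.
- post_axis (a point): point on the axis of the blue stop post, at the height of the ring's middle. The post is upright, 8 mm in diameter, 41 mm from the lens axis, 64 to 94 mm above the desk. A stop screw with a round yellow rubber tip (8 mm in diameter) sticks out of it level towards the oncoming tab: its end is 8 to 14 mm from the post's axis.
- stop: the post on its clamp band; origin on the lens axis at desk level, post along -x. Its angle varies. How far the screw (stop_screw) sticks out varies too and is not measured: the tab meets its tip (screw_tip) with the tab's direction 0.43 to 0.29 rad short of the post's. Stiff tip, some 0.3 mm for 7 N: feel for the torque rise (5 N there is 0.2 N m about the lens axis, plus friction).
- upper_ring: fixed black ring above the iris ring, 46 mm in diameter, 96 to 116 mm above the desk; origin on the lens axis at desk level. Must not be touched by the robot. It is 7 mm smaller in radius than the iris ring, so fingers coming down on either side pass it.
- lower_ring: fixed black ring below the iris ring, 68 mm in diameter, its top 80 mm above the desk, 3 mm below the iris ring's underside; origin on the lens axis at desk level. Must not be touched by the robot: fingertips holding the iris ring must stay higher than that.
- canister: amber glass screw-top canister, 66 mm in diameter, 90 mm tall, loose; origin under its centre. Leave alone.
- tube_base: tan bakelite tube base, 39 mm in diameter, 42 mm tall with its spigot up, loose; origin under its centre. Leave alone.
- spreader: finned copper heat spreader, 54 x 44 x 14 mm, loose; origin under its centre. Leave alone.
- potting_box: grey open potting box, 70 x 50 x 30 mm, loose; origin under its centre. Leave alone.
Not all that is in view belongs to the job. Several things have the shape of the cap; the one meant has the colours described above.

How it is judged (in metres and radians):
On the way, in this order (a step that is already met when the one before it is completed fails the run):
1. the dust cap stands upright, released, wholly on the felt disc (horizontal distance between cap_foot and disc_top below 0.024 m and z of cap_foot in the frame of disc_top below 0.003 m and angle between cap_foot's own z axis and vertical below 0.1 rad and linear speed of cap below 0.02 m/s and contact force between the fingers and cap below 0.05 N), for 0.2 s.
2. the ring's tab presses against the stop screw with more than 2 N (contact force between iris and stop_screw above 2 N), for 0.1 s.
At the end, for the whole second after the job is handed in: The red cap stands upright, at rest and released on the felt disc (centres within 24 mm), and the iris ring is at rest with its tab's leading face within about 2 mm of touching the stop screw's 8 mm round tip (screw_tip is its centre), having been pressed against it with 2 to 15 N (all of step 1 and distance between tab_face and screw_tip below 0.0065 m and angular speed of iris below 0.05 rad/s).
It fails at once if the ring's tab is forced against the stop screw with more than 15 N (contact force between iris and stop_screw above 15 N).
It fails at once if the robot touches the fixed ring above or the fixed ring below the iris ring (more than 1 N) (contact force between any of the fingers, the arm and upper_ring above 1 N or contact force between any of the fingers, the arm and lower_ring above 1 N).
It fails at once if the cap is let go in the air, dropped or flung (moves faster than 0.4 m/s while not held) (contact force between the fingers and cap below 0.01 N and linear speed of cap above 0.4 m/s).
It fails at once if the cap lands anywhere but upright (angle between cap_foot's own z axis and vertical above 0.8 rad).
It fails at once if the canister, tube base, heat spreader or potting box is shifted more than 15 mm or tipped (distance of any of canister, tube_base, spreader, potting_box from where it was at the start of the episode above 0.015 m or angle between any of canister, tube_base, spreader, potting_box's own z axis and vertical above 0.3 rad).
It also fails if it takes over 72 s, if anything falls off the work surface, if the arm or the gripper's body presses on something with over 40 N, if the wrist force passes 120 N, or if a joint passes its speed limit or range.

## Working session

There is one attempt and no reset: what is moved stays moved. The work goes in short steps, Python scripts to look and compute and a tool call to move; the robot and the scene stay as the last step left them, time stands still between calls to the robot, and variables do not carry over. Pictures are saved under pics/ and viewed, and the job is handed in when it is done.

Besides the shell and the picture viewer there is one more tool, called after "Request:" as name(argument=value, ...) on one line, values as JSON. drive_tool: Moves the arm, as the interface text tells. Its arguments: {"type":"object","properties":{"plan":{"type":"array","items":{"type":"array"}},"grip_force":{"type":"number"}},"required":["plan"]}

```bash
mkdir -p pics; cat > h.py <<'E'
import numpy as np, cv2
from workcell import monitor, eyes, job
def save(n,im): cv2.imwrite('pics/'+n+'.png',im[:,:,::-1])
E
python3 - <<'E'
from h import *
print(monitor.get_obs())
for n in("scene","top","wrist"):
    im,d=eyes.camera(n); save(n+'0',im); np.savez('/tmp/'+n+'0.npz',im=im,d=d); p=eyes.camera_params(n); print(n,p)
E
```

```text
{'time': 0.0, 'q': array([6.65210026e+01, 5.01053068e+00, 1.00330059e+01, 9.51001968e+01,
       9.63719087e-04, 8.99982169e+01]), 'qd': array([ 0.06054459, -0.01979666, -0.01240559,  0.00094275, -0.09674488,
        0.03114199]), 'joint_efforts': array([ 1.08250009e-03, -5.20375657e+01,  4.64813590e+01,  1.57115911e-02,
        7.77516334e-05, -2.93967389e-05]), 'ee_pos': array([0.21903783, 0.50426901, 0.25257555]), 'tcp_rot': array([-1.79922278e+02, -9.66136918e-04,  1.56522784e+02]), 'wrist_force': array([ 0.36447171, -0.55167885, -0.02063066]), 'torque': array([-0.02696532, -0.0461228 , -0.01508432]), 'opening': 0.08550428074335638}
scene {'fx': 420.1961286699173, 'fy': 420.1961286699173, 'cx': 317.473562076109, 'cy': 196.31839677772575, 'extrinsics': array([[ 6.83593722e-01,  7.29861734e-01, -1.21356118e-03,
        -4.46552645e-01],
       [ 5.04530525e-01, -4.73747076e-01, -7.21812065e-01,
        -1.71900217e-01],
       [-5.27397927e-01,  4.92813918e-01, -6.92088050e-01,
         1.26177193e+00],
       [ 0.00000000e+00,  0.00000000e+00,  0.00000000e+00,
         1.00000000e+00]])}
top {'fx': 392.0224310242537, 'fy': 392.0224310242537, 'cx': 320.16285572995235, 'cy': 204.33412975834867, 'extrinsics': array([[ 0.01785584, -0.99891877,  0.0429238 ,  0.0428545 ],
       [-0.98380804, -0.02521053, -0.1774434 ,  0.5691757 ],
       [ 0.17833367, -0.03906037, -0.98319448,  0.77009617],
       [ 0.        ,  0.        ,  0.        ,  1.        ]])}
wrist {'fx': 283.1339723279169, 'fy': 283.1339723279169, 'cx': 317.0150518250057, 'cy': 199.70237509980555, 'mount': array([[ 5.10407668e-04, -9.58854106e-01, -2.83898823e-01,
         7.35971548e-02],
       [ 9.99999788e-01,  3.74922581e-04,  5.31567909e-04,
        -3.56173900e-04],
       [-4.03255993e-04, -2.83899035e-01,  9.58854095e-01,
        -1.20217689e-01],
       [ 0.00000000e+00,  0.00000000e+00,  0.00000000e+00,
         1.00000000e+00]])}
```

View pics/scene0.png

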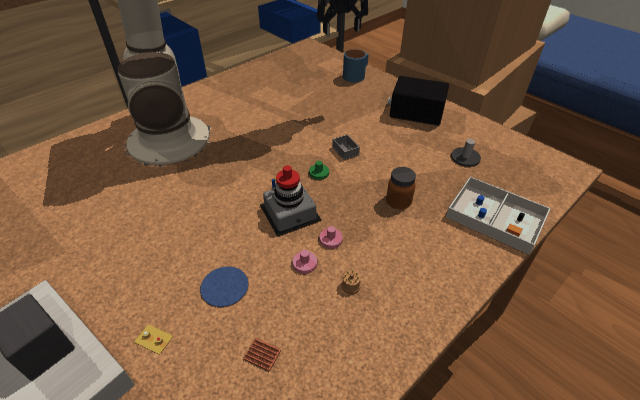

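View pics/top0.png

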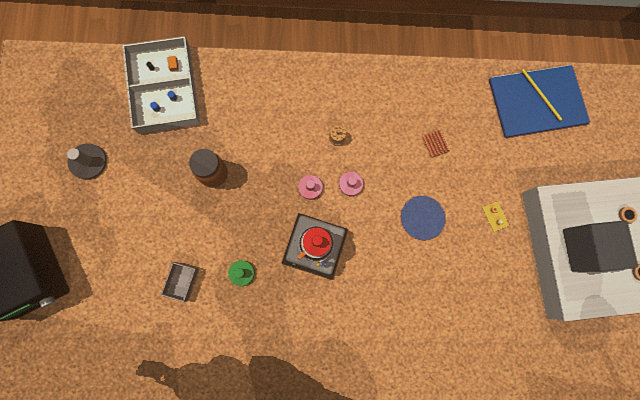

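View pics/wrist0.png

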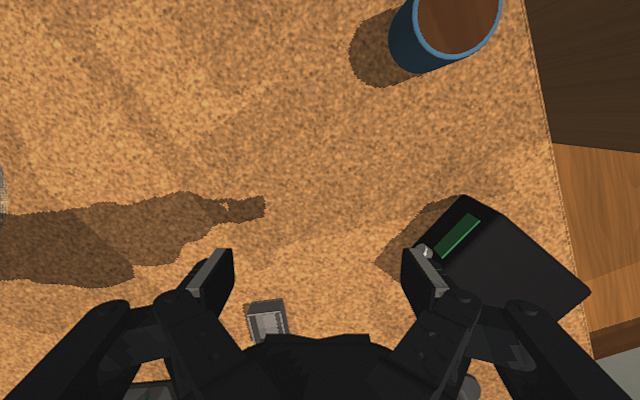

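The top view shows the red cap at (317,240), the camera housing around (315,246), the orange tab near (302,256), the blue post near (324,263) and the felt disc at (423,218). The pink and green caps are decoys.

```bash
cat >> h.py <<'E'
def ray(p,E,u,v):
    R=E[:3,:3];t=E[:3,3]
    o=-R.T@t; d=R.T@np.array([(u-p['cx'])/p['fx'],(v-p['cy'])/p['fy'],1.0]); return o,d
def onz(p,E,u,v,z):
    o,d=ray(p,E,u,v); return o+d*(z-o[2])/d[2]
def ext(name,pose=None):
    p=eyes.camera_params(name)
    if 'extrinsics' in p: return p,p['extrinsics']
    from scipy.spatial.transform import Rotation as Ro
    T=np.eye(4);T[:3,:3]=Ro.from_euler('xyz',pose['tcp_rot'],degrees=True).as_matrix();T[:3,3]=pose['ee_pos']
    return p,np.linalg.inv(T@p['mount'])
def proj(p,E,X):
    c=E[:3,:3]@np.asarray(X)+E[:3,3]; return p['fx']*c[0]/c[2]+p['cx'],p['fy']*c[1]/c[2]+p['cy']
def blobs(im,lo,hi,box=None,amin=8):
    h=cv2.cvtColor(im,cv2.COLOR_RGB2HSV); m=cv2.inRange(h,np.array(lo),np.array(hi))
    if box is not None:
        k=np.zeros_like(m);k[box[1]:box[3],box[0]:box[2]]=1;m*=k
    n,l,s,c=cv2.connectedComponentsWithStats(m)
    return [(c[i].round(1),s[i],l==i) for i in range(1,n) if s[i,4]>=amin]
E
python3 - <<'E'
from h import *
import h
for n in("scene","top"):
    f=np.load(f'/tmp/{n}0.npz');im,d=f['im'],f['d'];p,E=ext(n)
    print(n)
    for nm,lo,hi,z,am in(("red",(0,200,90),(4,255,255),.12,60),("blue",(105,90,40),(125,255,255),.004,400),("orange",(5,200,150),(18,255,255),.0885,6),("yel",(22,150,120),(35,255,255),.0885,3)):
        for c,s,m in blobs(im,lo,hi,None,am):
            print(nm,c,s,onz(p,E,*c,z).round(4))
    # depth based points
    v,u=np.mgrid[0:400,0:640]
    X=np.stack([(u-p['cx'])/p['fx']*d,(v-p['cy'])/p['fy']*d,d],-1)
    W=(X-E[:3,3])@E[:3,:3]
    h_=cv2.cvtColor(im,cv2.COLOR_RGB2HSV);red=(((h_[...,0]<5)|(h_[...,0]>175))&(h_[...,1]>190)&(h_[...,2]>60))&(abs(v-210)<60)&(u>260)&(u<345)
    P=W[red];print(red.sum())
    for a,b in((.110,.126),(.138,.152)):
        q=P[(P[:,2]>a)&(P[:,2]<b)]; print(a,len(q),q.mean(0),q.min(0),q.max(0))
im=np.load('/tmp/top0.npz')['im'];save('topz',cv2.resize(im[205:285,270:370],(800,640),interpolation=cv2.INTER_CUBIC)[:600])
im=np.load('/tmp/scene0.npz')['im'];save('scz',cv2.resize(im[155:235,245:345],(800,640),interpolation=cv2.INTER_CUBIC)[:600])
E
```

```text
scene
red [287.8 178.1] [276 170  23  15 169] [0.4889 0.0621 0.12  ]
blue [288.8  19.4] [ 258    0   62   43 1977] [-0.4516  0.8554  0.004 ]
blue [183.9  47.8] [ 160   12   47   74 1922] [-0.5169  0.3531  0.004 ]
blue [592.7  60.7] [ 531   14  109  101 6853] [0.6648 1.4421 0.004 ]
blue [223.9 286.2] [ 201  267   47   40 1450] [ 0.5544 -0.1759  0.004 ]
yel [153.3 338.7] [136 325  35  28 339] [ 0.6178 -0.3441  0.0885]
371
0.11 276 [0.49129635 0.05886205 0.11909625] [0.4592884  0.03713069 0.11039623] [0.51153379 0.09160231 0.12514809]
0.138 54 [0.4871495  0.062391   0.14453968] [0.47853389 0.0549326  0.13809016] [0.49483547 0.0709527  0.14880208]
top
red [314.4 240.8] [303 228  27  28 199] [0.4856 0.0676 0.12  ]
blue [538.4 100.7] [ 489   66  101   71 4820] [ 0.8407 -0.4625  0.004 ]
orange [170.3  58.4] [168  56   8   8  15] [0.8641 0.3769 0.0885]
orange [301.5 254.5] [298 252   8   7  19] [0.4612 0.0913 0.0885]
yel [541.6  94.2] [522  69  40  51 143] [ 0.8144 -0.4163  0.0885]
yel [495.5 216.6] [483 202  26  30 289] [ 0.545  -0.2981  0.0885]
532
0.11 439 [0.48517081 0.0654661  0.11959757] [0.45914447 0.03833642 0.11625921] [0.51019207 0.08903684 0.12428561]
0.138 89 [0.48513312 0.06336134 0.14546244] [0.47583452 0.0543787  0.13872516] [0.49416955 0.072626   0.14803814]
```

View pics/topz.png

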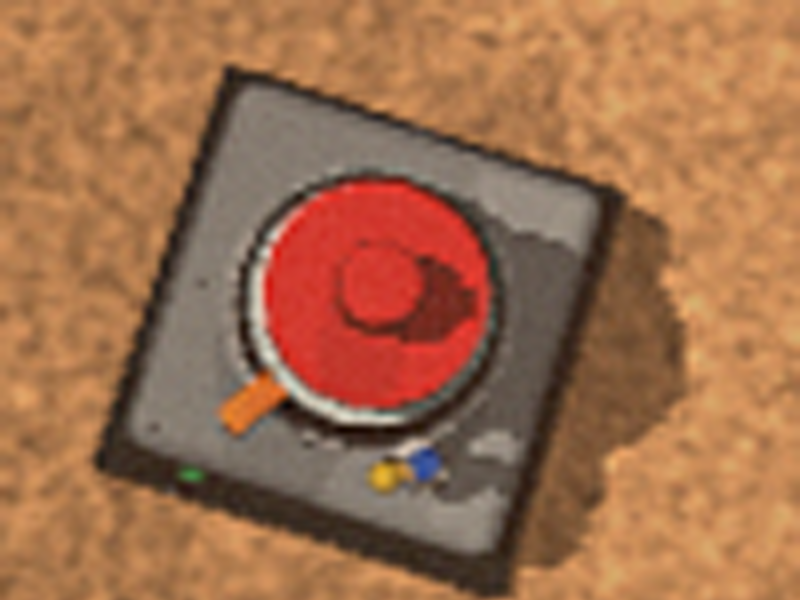

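View pics/scz.png

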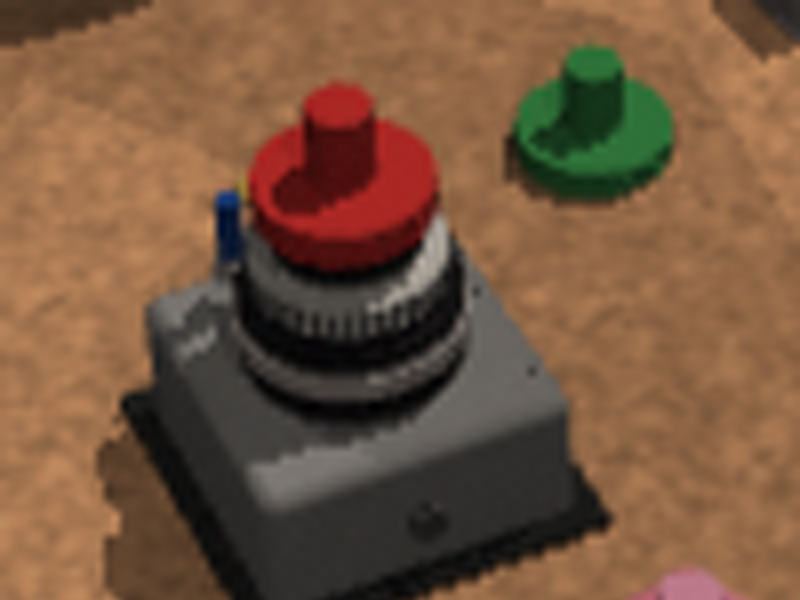

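```bash
python3 - <<'E'
from h import *
p,E=ext("top"); f=np.load('/tmp/top0.npz');im,d=f['im'],f['d']
z=lambda x,y:(270+(x+.5)/8-.5,205+(y+.5)/8-.5)
k=onz(p,E,*z(380,283),.146);print('knob',k)
print('cap top', onz(p,E,*z(377,294),.120))
ps,Es=ext("scene");print('knob scene',onz(ps,Es,245+(338.5)/8-.5,155+104/8-.5,.146))
h=cv2.cvtColor(im,cv2.COLOR_RGB2HSV);print(h[218,423],im[218,423])
for c,s,m in blobs(im,(105,60,30),(130,255,255),(390,180,460,250),200):
    cn,_=cv2.findContours(m.astype('uint8'),cv2.RETR_EXTERNAL,2);print('disc',c,s,cv2.fitEllipse(cn[0]),onz(p,E,*c,.004))
f2=np.load('/tmp/scene0.npz')
print('disc scene',onz(ps,Es,223.9,286.2,.004))
print('tabtip',onz(p,E,*z(237,420),.0885),'tabmid',onz(p,E,*z(252,403),.093),'post',onz(p,E,*z(427,462),.094),'tip',onz(p,E,*z(385,475),.0925))
# housing corners (outer foot z~0?) 
for q in((230,70),(620,190),(505,592),(100,465)): print(onz(p,E,*z(*q),.003).round(4))
E
```

```text
knob [0.48498888 0.06346944 0.146     ]
cap top [0.48470367 0.06325405 0.12      ]
knob scene [0.4835247  0.06542854 0.146     ]
[113  80 127] [ 87  96 127]
disc [422.7 217.4] [ 402  196   43   44 1468] ((422.63482666015625, 217.42538452148438), (41.32255935668945, 43.50064468383789), 135.68360900878906) [ 0.55278558 -0.17526529  0.004     ]
disc scene [ 0.55436705 -0.17587251  0.004     ]
tabtip [0.45613163 0.09560249 0.0885    ] tabmid [0.46007241 0.0920493  0.093     ] post [0.44675813 0.04957356 0.094     ] tip [0.44351135 0.05958174 0.0925    ]
[0.5553 0.1011 0.003 ]
[ 0.5246 -0.0067  0.003 ]
[0.4157 0.0236 0.003 ]
[0.4472 0.1329 0.003 ]
```

Request:
drive_tool(plan=[[0.5,[0.0266,-0.044,0],0.85],[0.5,[0.0266,-0.044,0],0.85],[0.5,[0.0266,-0.044,0],0.85],[0.5,[0.0266,-0.044,0],0.85],[0.5,[0.0266,-0.044,0],0.85],[0.5,[0.0266,-0.044,0],0.85],[0.5,[0.0266,-0.044,0],0.85],[0.5,[0.0266,-0.044,0],0.85],[0.5,[0.0266,-0.044,0],0.85],[0.5,[0.0266,-0.044,0],0.85]], grip_force=30)

```text
time: 1.4
ee_pos: [0.4857, 0.0628, 0.2532]
tcp_rot: [180.0, 0.0, 165.0]
wrist_force: [0.6, 1.4, -0.1]
opening: 0.0426
```

Request:
drive_tool(plan=[[0.5,[0,0,0],0],[0.5,[0,0,0],0]])

```text
time: 1.65
ee_pos: [0.4849, 0.0645, 0.2531]
tcp_rot: [-180.0, -0.0, 165.0]
wrist_force: [0.2, -0.2, 0.4]
opening: 0.0429
```

```bash
python3 - <<'E'
from h import *
o=monitor.get_obs();print(o)
im,d=eyes.camera('wrist');save('w1',im);np.savez('/tmp/w1.npz',im=im,d=d)
im,d=eyes.camera('top');save('t1',im)
E
```

```text
{'time': 1.65, 'q': array([ 7.56471534e+00, -3.30760658e+00,  1.66752723e+00,  9.50159552e+01,
        1.39505676e-02,  2.25937439e+01]), 'qd': array([ 1.59695487, -0.68108891, -0.33084849,  0.03724817, -0.03385768,
        0.00496597]), 'joint_efforts': array([ -1.37439776, -42.17991471,  46.57506466,  -0.07381286,
        -0.05449247,  -0.05173438]), 'ee_pos': array([0.48492024, 0.06446285, 0.25305638]), 'tcp_rot': array([-1.79997197e+02, -4.30481823e-02,  1.64970965e+02]), 'wrist_force': array([ 0.18716616, -0.20266451,  0.35616032]), 'torque': array([-0.03251331, -0.0140244 ,  0.06010215]), 'opening': 0.04288297011870392}
```

View pics/w1.png

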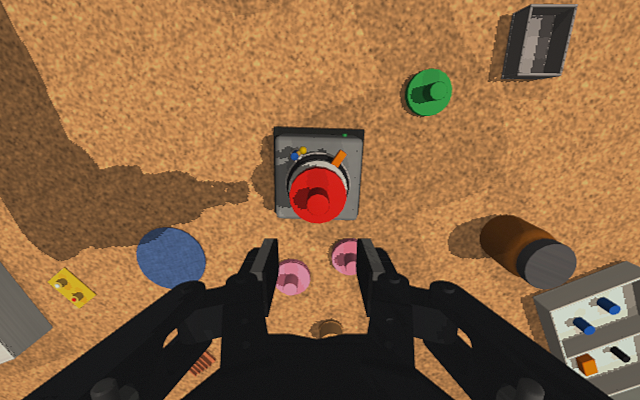

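The wrist view shows the cap knob at (317,202), the tab at (338,158), the yellow tip at (303,151) and the disc at (171,257). Next I check the knob and the fingertip height from this view.

```bash
python3 - <<'E'
from h import *
o=monitor.get_obs();f=np.load('/tmp/w1.npz');im,d=f['im'],f['d']
p,E=ext('wrist',o)
print('disc',onz(p,E,171,257,.004))
for nm,q,z in(("tab",(339,157),.0885),("tip",(303.5,150.5),.0925),("knob",(317.5,196),.146)): print(nm,onz(p,E,*q,z))
v,u=np.mgrid[0:400,0:640]
X=np.stack([(u-p['cx'])/p['fx']*d,(v-p['cy'])/p['fy']*d,d],-1)
T=X@p['mount'][:3,:3].T+p['mount'][:3,3]
W=(X-E[:3,3])@E[:3,:3]
# finger tips in tool coords
m=(d>0)&(d<.2)&(v>230)&(v<345)&(u>225)&(u<400)
print('tool z pct',np.percentile(T[m][:,2],[50,90,99,100]))
for y0 in range(235,300,8):
    for x in (262,270,276,366,374): print(y0,x,T[y0,x].round(3),end=' ')
    print()
h=cv2.cvtColor(im,cv2.COLOR_RGB2HSV);red=(((h[...,0]<5)|(h[...,0]>175))&(h[...,1]>190)&(h[...,2]>60))&(abs(u-317)<40)&(v>150)&(v<240)
P=W[red];
for a,b in((.114,.124),(.142,.152)):
    q=P[(P[:,2]>a)&(P[:,2]<b)];print(a,len(q),q.mean(0),q.min(0),q.max(0))
save('w1z',cv2.resize(im[120:230,260:380],(780,715),interpolation=cv2.INTER_CUBIC)[:600])
E
```

```text
disc [ 0.5485393  -0.17026149  0.004     ]
tab [0.4575552  0.09538013 0.0885    ]
tip [0.44174194 0.06294891 0.0925    ]
knob [0.47565852 0.06807206 0.146     ]
tool z pct [-0.03422796  0.00366958  0.01651466  0.02104937]
235 262 [-0.089 -0.078  0.253] 235 270 [-0.09  -0.067  0.254] 235 276 [-0.09  -0.059  0.254] 235 366 [-0.09   0.07   0.254] 235 374 [-0.09   0.082  0.253] 
243 262 [ 0.012 -0.028  0.01 ] 243 270 [ 0.012 -0.024  0.01 ] 243 276 [ 0.011 -0.021  0.013] 243 366 [0.012 0.025 0.011] 243 374 [-0.102  0.082  0.254] 
251 262 [ 0.012 -0.026  0.003] 251 270 [ 0.012 -0.022  0.002] 251 276 [ 0.007 -0.021  0.013] 251 366 [0.012 0.023 0.002] 251 374 [0.012 0.027 0.002] 
259 262 [ 0.012 -0.025 -0.006] 259 270 [ 0.012 -0.021 -0.006] 259 276 [ 0.003 -0.021  0.011] 259 366 [ 0.012  0.022 -0.006] 259 374 [ 0.013  0.025 -0.007] 
267 262 [ 0.012 -0.023 -0.014] 267 270 [ 0.009 -0.021 -0.007] 267 276 [-0.001 -0.021  0.01 ] 267 366 [ 0.01   0.021 -0.009] 267 374 [ 0.012  0.024 -0.013] 
275 262 [ 0.011 -0.023 -0.017] 275 270 [ 0.005 -0.021 -0.008] 275 276 [-0.005 -0.021  0.008] 275 366 [ 0.006  0.022 -0.009] 275 374 [ 0.011  0.023 -0.017] 
283 262 [ 0.007 -0.023 -0.017] 283 270 [ 0.001 -0.021 -0.008] 283 276 [-0.008 -0.021  0.007] 283 366 [ 0.003  0.021 -0.011] 283 374 [ 0.008  0.023 -0.019] 
291 262 [ 0.005 -0.023 -0.019] 291 270 [-0.002 -0.021 -0.01 ] 291 276 [-0.182 -0.062  0.254] 291 366 [-0.001  0.022 -0.011] 291 374 [ 0.005  0.023 -0.02 ] 
299 262 [ 0.018 -0.018 -0.043] 299 270 [-0.005 -0.021 -0.011] 299 276 [-0.195 -0.063  0.252] 299 366 [-0.003  0.021 -0.014] 299 374 [ 0.018  0.018 -0.043] 
0.114 1919 [0.48046493 0.06665837 0.11966677] [0.45645519 0.0398211  0.11441434] [0.50916343 0.09206427 0.12385862]
0.142 412 [0.48248677 0.06662737 0.14552947] [0.47328956 0.05679382 0.1420464 ] [0.49230409 0.07614706 0.14748358]
```

View pics/w1z.png

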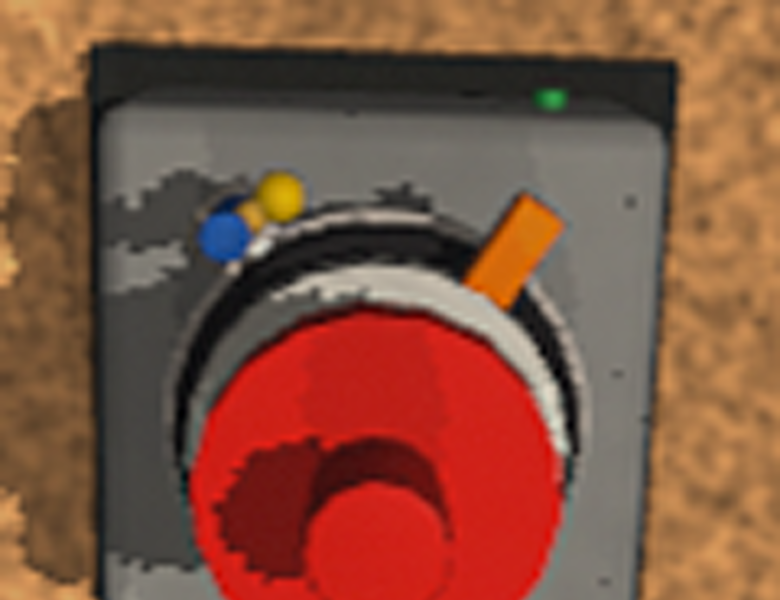

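Request:
drive_tool(plan=[[0.5,[0,0,-0.03],0],[0.5,[0,0,-0.03],0],[0.5,[0,0,-0.025],0],[0.5,[0,0,-0.015],0],[0.5,[0,0,-0.008],0],[0.5,[0,0,0],0]])

```text
time: 2.5
ee_pos: [0.4851, 0.0647, 0.1454]
tcp_rot: [180.0, 0.0, 165.0]
wrist_force: [0.5, 1.3, 0.2]
opening: 0.0424
```

Request:
drive_tool(plan=[[0.1,[0,0,0],0],[0.1,[0,0,0],0],[0.1,[0,0,0],0],[0.1,[0,0,0],0]], grip_force=30)

```text
time: 3.0
ee_pos: [0.4856, 0.0645, 0.1463]
tcp_rot: [180.0, 0.1, 165.0]
wrist_force: [-1.7, 0.6, 4.6]
opening: 0.0191
```

```bash
python3 - <<'E'
from h import *
o=monitor.get_obs();print(o)
im,d=eyes.camera('wrist');save('w2',im)
E
```

```text
{'time': 3.0, 'q': array([ 7.56660011e+00, -4.13024410e+00, -1.09123888e+01,  8.31203921e+01,
        8.24979733e-03,  2.25471443e+01]), 'qd': array([ 0.01122318, -0.04968185,  0.05016646, -0.01547896, -0.02223034,
        0.00661663]), 'joint_efforts': array([-3.55691258e-01, -3.95728004e+01,  4.42366111e+01, -2.82249385e-01,
       -1.84441363e-01,  3.13475430e-03]), 'ee_pos': array([0.48559788, 0.0645427 , 0.1462895 ]), 'tcp_rot': array([1.79955009e+02, 8.68501154e-02, 1.65019429e+02]), 'wrist_force': array([-1.71943685,  0.64067226,  4.64543505]), 'torque': array([ 0.16070173,  0.15358454, -0.06228702]), 'opening': 0.019084688496240954}
```

View pics/w2.png

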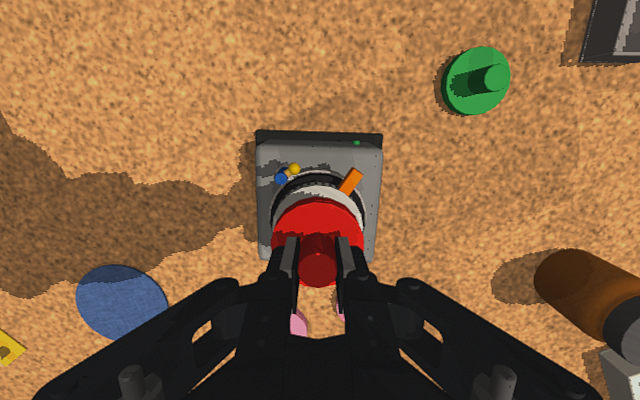

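Request:
drive_tool(plan=[[0.1,[0,0,0.004],0],[0.1,[0,0,0.006],0],[0.1,[0,0,0.01],0],[0.1,[0,0,0.015],0],[0.1,[0,0,0.015],0],[0.1,[0,0,0],0],[0.1,[0,0,0],0]])

```text
time: 3.92
ee_pos: [0.4851, 0.0644, 0.1951]
tcp_rot: [-180.0, -0.0, 165.0]
wrist_force: [1.2, 0.3, -1.6]
opening: 0.0186
```

```bash
python3 - <<'E'
from h import *
o=monitor.get_obs();print(o['ee_pos'],o['opening'],o['wrist_force'])
for n in('wrist','top','scene'):
    im,d=eyes.camera(n);np.savez(f'/tmp/{n}3.npz',im=im,d=d);save(n[0]+'3',im)
    if n=='top': save('t3z',cv2.resize(im[195:290,265:375],(770,665),interpolation=cv2.INTER_CUBIC)[:600])
    if n=='scene': save('s3z',cv2.resize(im[135:235,235:355],(720,600),interpolation=cv2.INTER_CUBIC)[:600])
E
```

```text
[0.48511881 0.06444254 0.19509441] 0.018633697974703423 [ 1.19658386  0.33186253 -1.64912448]
```

View pics/w3.png

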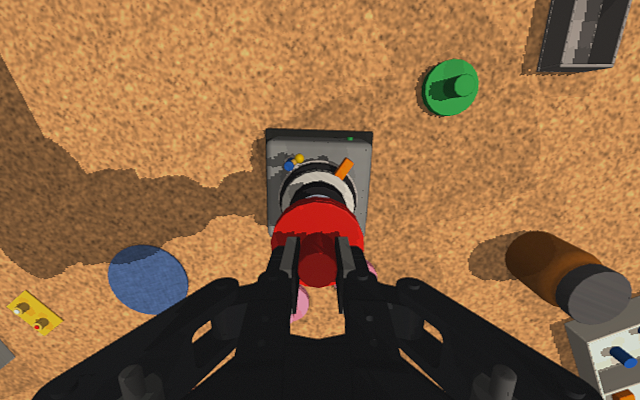

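View pics/s3z.png

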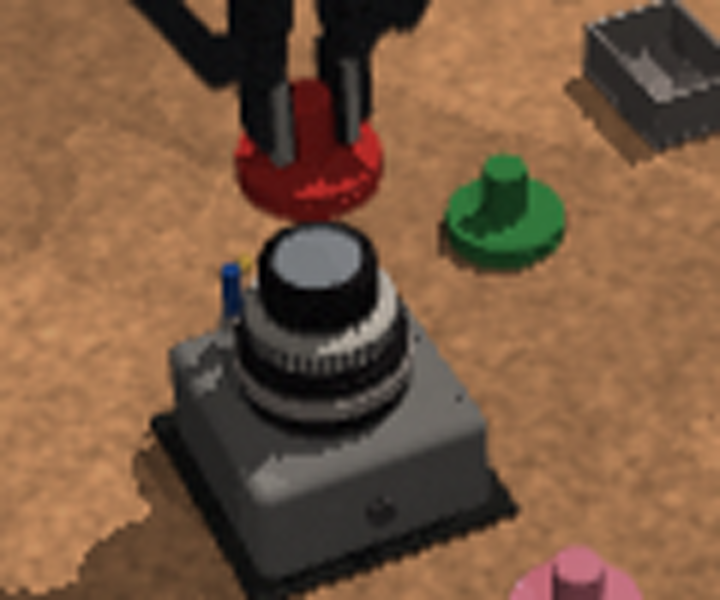

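Request:
drive_tool(plan=[[0.1,[0.005,-0.019,0.005],0],[0.1,[0.01,-0.035,0],0],[0.1,[0.0114,-0.04,0],0],[0.1,[0.0114,-0.04,0],0],[0.1,[0.0114,-0.04,0],0],[0.1,[0.0106,-0.036,0],0],[0.1,[0.006,-0.02,0],0],[0.1,[0.0026,-0.009,0],0],[0.1,[0,0,0],0],[0.1,[0,0,0],0]])

```text
time: 5.32
ee_pos: [0.5534, -0.1736, 0.2005]
tcp_rot: [180.0, -0.0, 165.1]
wrist_force: [0.3, 0.2, -0.8]
opening: 0.0187
```

Request:
drive_tool(plan=[[0.1,[0,0,-0.015],0],[0.1,[0,0,-0.03],0],[0.1,[0,0,-0.03],0],[0.1,[0,0,-0.03],0],[0.1,[0,0,-0.02],0],[0.1,[0,0,-0.01],0],[0.1,[0,0,0],0],[0.1,[0,0,0],0]])

```text
time: 6.32
ee_pos: [0.554, -0.1746, 0.0662]
tcp_rot: [-180.0, 0.1, 165.0]
wrist_force: [-0.1, -0.9, -0.2]
opening: 0.0191
```

```bash
python3 - <<'E'
from h import *
o=monitor.get_obs();print(o['ee_pos'],o['opening'],o['wrist_force'])
for n in('top','scene'):
    im,d=eyes.camera(n);np.savez(f'/tmp/{n}4.npz',im=im,d=d);save(n[0]+'4',im)
    if n=='scene': save('s4z',cv2.resize(im[225:325,165:285],(720,600),interpolation=cv2.INTER_CUBIC)[:600])
E
```

```text
[ 0.55395773 -0.17455452  0.06618303] 0.019110841431224986 [-0.06911178 -0.93924261 -0.15741687]
```

View pics/s4z.png

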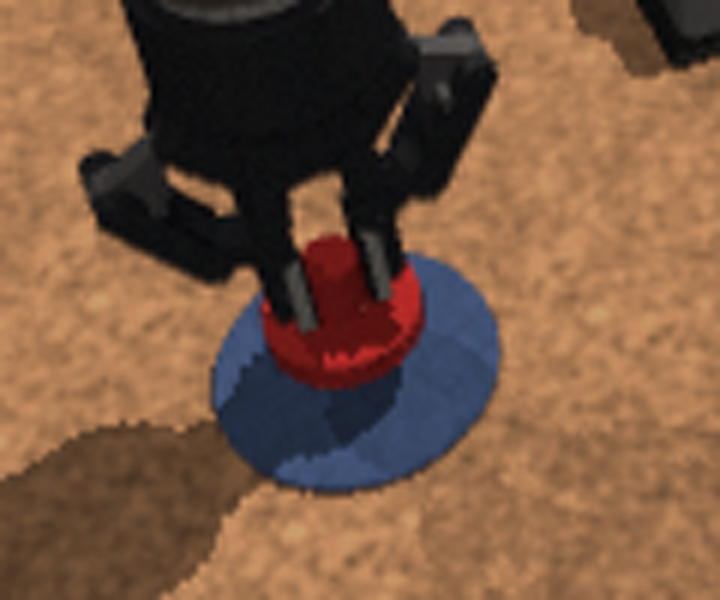

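View pics/t4.png

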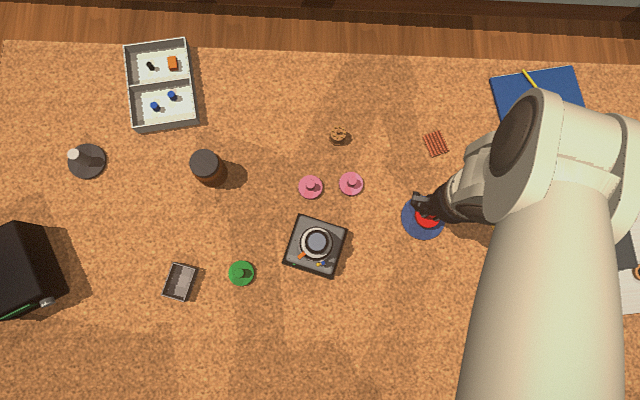

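The cap is held upright above the disc, with its foot about 24 mm above the felt.

Request:
drive_tool(plan=[[0.1,[0,0,-0.009],0],[0.1,[0,0,-0.006],0],[0.1,[0,0,-0.004],0],[0.1,[0,0,-0.002],0],[0.1,[0,0,-0.001],0],[0.1,[0,0,0],0]])

```text
time: 7.18
ee_pos: [0.5536, -0.1746, 0.0434]
tcp_rot: [180.0, 0.0, 165.0]
wrist_force: [-0.1, 0.4, -0.9]
opening: 0.0189
```

Request:
drive_tool(plan=[[0.1,[0,0,-0.001],0],[0.1,[0,0,0],0]])

```text
time: 7.42
ee_pos: [0.5536, -0.1746, 0.0424]
tcp_rot: [-180.0, 0.0, 165.0]
wrist_force: [0.1, -0.5, -0.2]
opening: 0.0189
```

Request:
drive_tool(plan=[[0.1,[0,0,-0.001],0],[0.1,[0,0,0],0]])

```text
time: 7.68
ee_pos: [0.5536, -0.1746, 0.0423]
tcp_rot: [-180.0, 0.0, 165.0]
wrist_force: [-3.3, 0.4, 6.9]
opening: 0.0185
```

Request:
drive_tool(plan=[[0.26,[0,0,0],0],[0.32,[0,0,0],0],[0.4,[0,0,0],0],[0.5,[0,0,0],0],[0.5,[0,0,0.005],0],[0.5,[0,0,0.02],0],[0.5,[0,0,0.04],0],[0.5,[0,0,0.04],0],[0.5,[0,0,0.03],0],[0.5,[0,0,0.03],0]])

```text
time: 8.93
ee_pos: [0.5535, -0.1745, 0.2079]
tcp_rot: [180.0, 0.0, 165.0]
wrist_force: [1.4, -0.4, -0.3]
opening: 0.0429
```

```bash
python3 - <<'E'
from h import *
o=monitor.get_obs();print(o['ee_pos'],o['opening'],o['wrist_force'])
for n in('wrist','scene'):
    im,d=eyes.camera(n);np.savez(f'/tmp/{n}5.npz',im=im,d=d);save(n[0]+'5',im)
E
```

```text
[ 0.55351004 -0.17451072  0.20788756] 0.042916935519140526 [ 1.37429339 -0.44219981 -0.28855101]
```

View pics/s5.png

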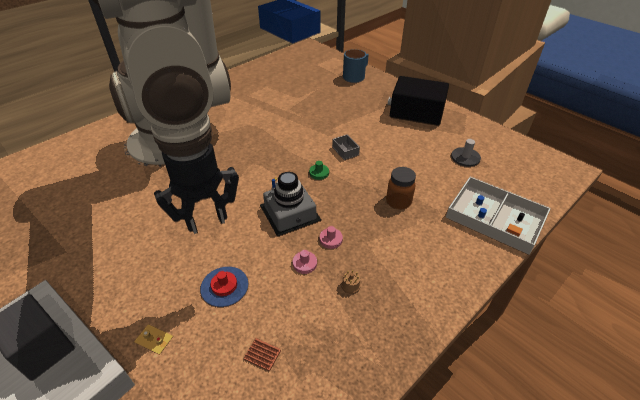

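View pics/w5.png

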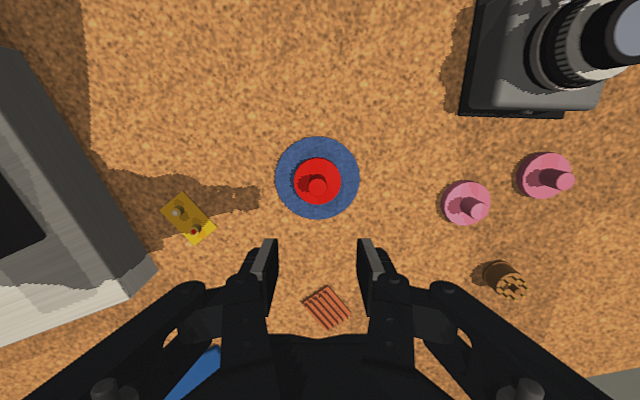

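The scene and wrist views show the red cap upright and central on the disc. Next is the lens axis, using t4 and s5.

```bash
python3 - <<'E'
from h import *
im=np.load('/tmp/top4.npz')['im'];save('t4z',cv2.resize(im[215:280,280:355],(690,598),interpolation=cv2.INTER_CUBIC))
im=np.load('/tmp/scene5.npz')['im'];save('s5z',cv2.resize(im[160:235,255:330],(600,600),interpolation=cv2.INTER_CUBIC))
E
```

```text
(no output)
```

View pics/t4z.png

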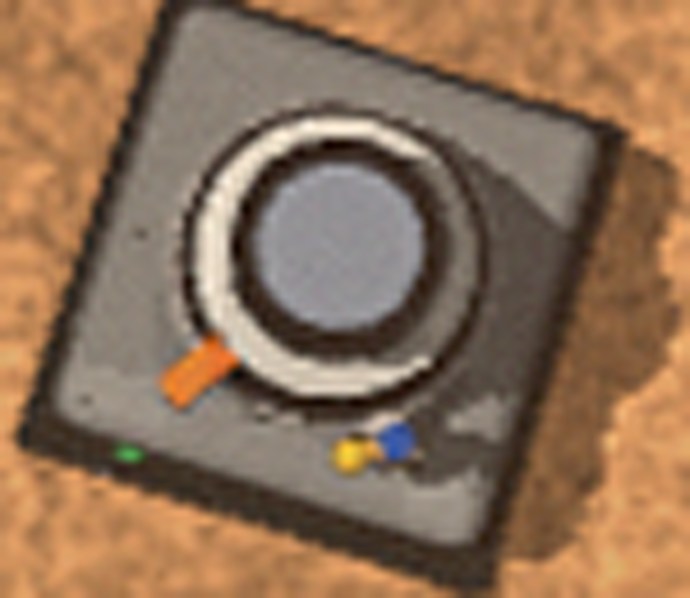

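View pics/s5z.png

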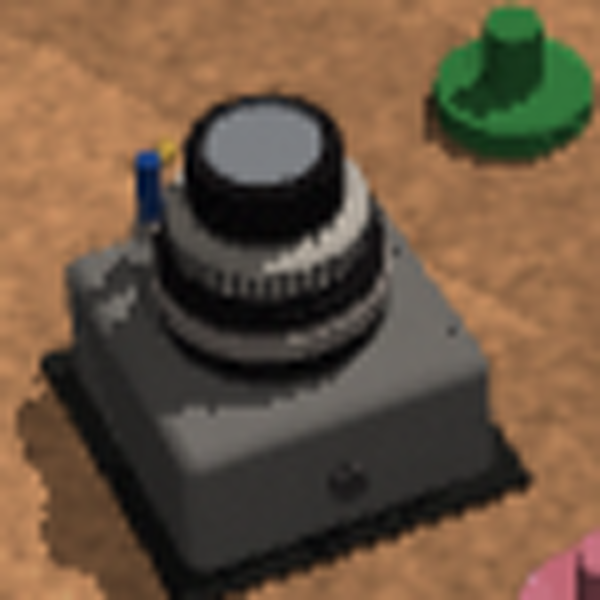

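```bash
python3 - <<'E'
from h import *
p,E=ext("top");ps,Es=ext("scene")
t=lambda x,y:(280+(x+.5)/9.2-.5,215+(y+.5)/9.2-.5)
s=lambda x,y:(255+(x+.5)/8-.5,160+(y+.5)/8-.5)
print('lens top',onz(p,E,*t(340,247),.1155),'scene',onz(ps,Es,*s(264,143),.1155))
print('ringtop',onz(p,E,*t(334,255),.094))
im=np.load('/tmp/top4.npz')['im'];print(im[239,310:325:3])
# triangulate post top, lens
def tri(a,b):
    o1,d1=ray(p,E,*a);o2,d2=ray(ps,Es,*b);A=np.stack([d1,-d2],1);k=np.linalg.lstsq(A,o2-o1,rcond=None)[0]
    x1=o1+k[0]*d1;x2=o2+k[1]*d2;return (x1+x2)/2,np.linalg.norm(x1-x2)
print('tri lens',tri(t(340,247),s(264,143)),'post',tri(t(397,438),s(149,158)))
ax=onz(p,E,*t(340,247),.1155)[:2]
for n,q,z in(('post',(397,438),.094),('tip',(350,455),.0915),('tabtip',(171,392),.092),('tabmid',(199,372),.093)):
    w=onz(p,E,*t(*q),z)[:2]-ax;print(n,np.linalg.norm(w),np.degrees(np.arctan2(w[1],w[0]))%360)
E
```

```text
lens top [0.48491135 0.06343794 0.1155    ] scene [0.48271072 0.0662919  0.1155    ]
ringtop [0.48502631 0.06398177 0.094     ]
[[150 148 152]
 [147 145 147]
 [150 146 150]
 [146 143 147]
 [151 147 150]]
tri lens (array([0.48496787, 0.06392523, 0.11829773]), np.float64(0.000989130187432004)) post (array([0.44719694, 0.05047698, 0.09643666]), np.float64(0.0008260039709535031))
post 0.040181926282292765 199.50163471080236
tip 0.04168152648976554 185.12291188013853
tabtip 0.044902533029437135 130.511076684802
tabmid 0.03777148217130575 131.30797489977567
```

Request:
drive_tool(plan=[[0.7,[-0.006,0.02,0],0],[0.7,[-0.011,0.038,0],0],[0.7,[-0.0114,0.04,0],0],[0.7,[-0.0114,0.04,0],0],[0.7,[-0.0114,0.04,0],0],[0.7,[-0.0106,0.036,0],0],[0.7,[-0.005,0.018,0],0],[0.7,[-0.002,0.0067,0],0],[0.7,[0,0,0],0],[0.7,[0,0,0],0]])

```text
time: 10.28
ee_pos: [0.4849, 0.0634, 0.2061]
tcp_rot: [-180.0, -0.0, 165.0]
wrist_force: [0.8, 0.4, 1.1]
opening: 0.0595
```

```bash
python3 - <<'E'
from h import *
o=monitor.get_obs();print(o['ee_pos'],o['tcp_rot'],o['opening'],o['wrist_force'],o['torque'])
im,d=eyes.camera('wrist');np.savez('/tmp/w6.npz',im=im,d=d);save('w6',im)
p,E=ext('wrist',o)
v,u=np.mgrid[0:400,0:640]
X=np.stack([(u-p['cx'])/p['fx']*d,(v-p['cy'])/p['fy']*d,d],-1)
T=X@p['mount'][:3,:3].T+p['mount'][:3,3]
m=(d>0)&(T[...,2]<.03)&(T[...,2]>.005)&(abs(T[...,0])<.02)
print(m.sum(),np.percentile(T[m],[1,50,99],axis=0)); z=T[m][:,2];print(np.histogram(z,20))
E
```

```text
[0.48494869 0.06343283 0.20611034] [-1.79986375e+02 -9.72586823e-03  1.64963342e+02] 0.05950303267830427 [0.75536633 0.38712844 1.12887071] [0.01758058 0.0202121  0.00680327]
672 [[-0.00923644 -0.04221209  0.00503373]
 [ 0.00791496 -0.02949464  0.00962677]
 [ 0.01262263  0.04181677  0.01697624]]
(array([53, 42, 56, 51, 40, 32, 48, 51, 49, 37, 39, 29, 28, 22, 22, 19, 17,
       19, 12,  6]), array([0.00500295, 0.00563687, 0.00627079, 0.00690471, 0.00753863,
       0.00817256, 0.00880648, 0.0094404 , 0.01007432, 0.01070824,
       0.01134216, 0.01197608, 0.01261   , 0.01324392, 0.01387784,
       0.01451177, 0.01514569, 0.01577961, 0.01641353, 0.01704745,
       0.01768137]))
```

View pics/w6.png

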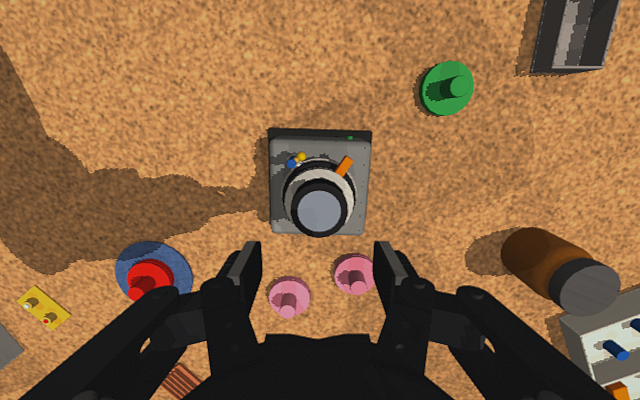

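Request:
drive_tool(plan=[[0.95,[0,0.0005,-0.02],0],[0.95,[0,0,-0.03],0],[0.95,[0,0,-0.02],0],[0.95,[0,0,-0.01],0],[0.95,[0,0,0],0],[0.95,[0,0,0],0]], grip_force=20)

```text
time: 11.08
ee_pos: [0.4852, 0.0646, 0.1272]
tcp_rot: [180.0, 0.1, 165.0]
wrist_force: [-0.7, -0.3, -0.1]
opening: 0.0812
```

```bash
python3 - <<'E'
from h import *
o=monitor.get_obs();print(o['ee_pos'],o['tcp_rot'],o['opening'],o['wrist_force'],o['torque'])
for n in('wrist','scene'):
    im,d=eyes.camera(n);np.savez(f'/tmp/{n}7.npz',im=im,d=d);save(n[0]+'7',im)
save('s7z',cv2.resize(im[130:240,235:355],(720,660),interpolation=cv2.INTER_CUBIC)[:600])
E
```

```text
[0.48518065 0.06455276 0.12720305] [1.79974973e+02 6.26341207e-02 1.65003092e+02] 0.08120833650060556 [-0.67099009 -0.28390967 -0.09580388] [0.00807885 0.02849018 0.0063868 ]
```

View pics/w7.png

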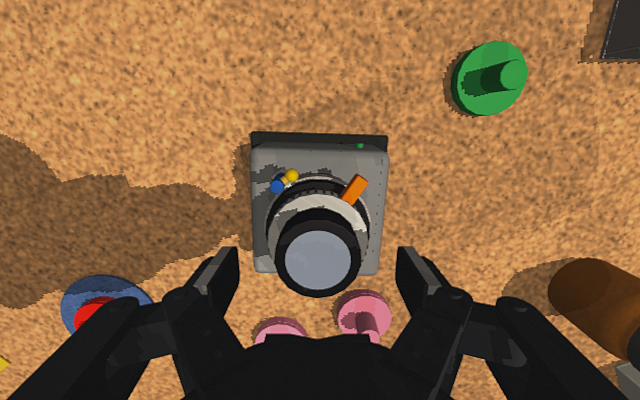

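View pics/s7z.png

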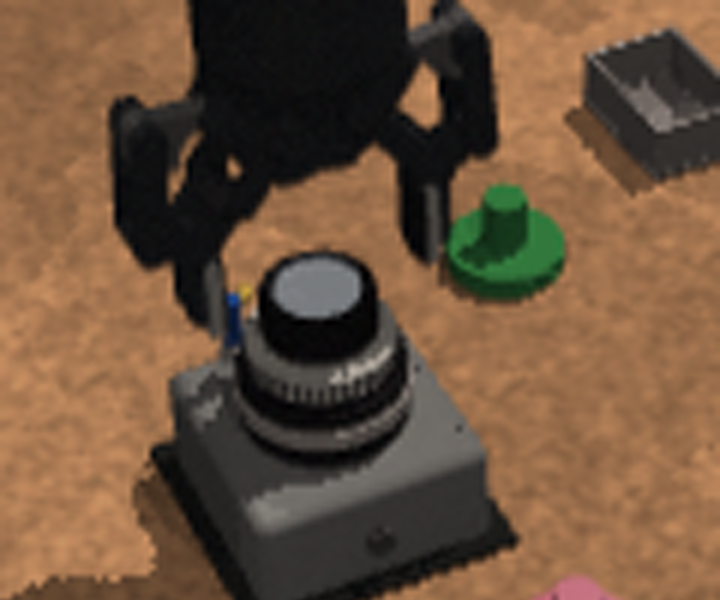

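```bash
python3 - <<'E'
from h import *
o=monitor.get_obs();f=np.load('/tmp/wrist7.npz');im,d=f['im'],f['d']
p,E=ext('wrist',o)
print(onz(p,E,318,262,.1155))
v,u=np.mgrid[0:400,0:640]
X=np.stack([(u-p['cx'])/p['fx']*d,(v-p['cy'])/p['fy']*d,d],-1)
W=(X-E[:3,3])@E[:3,:3]
T=X@p['mount'][:3,:3].T+p['mount'][:3,3]
m=(abs(u-318)<25)&(abs(v-262)<20);print('glass z',np.median(W[m][:,2]))
m=(d>0)&(T[...,2]<.03)&(T[...,2]>.0)&(abs(T[...,0])<.02)&(abs(T[...,1])>.036)
print('tip',np.percentile(T[m][:,2],[90,98,99.5,100]))
o=monitor.get_obs();print(o['ee_pos'])
E
```

```text
[0.48451975 0.06525015 0.1155    ]
glass z 0.11572771287718148
tip [0.00889904 0.0108307  0.01141203 0.01209598]
[0.48518366 0.0646384  0.12717161]
```

Request:
drive_tool(plan=[[0.95,[0,0,-0.01],0],[0.95,[0,0,-0.009],0],[0.95,[0,0,-0.0045],0],[0.95,[0,0,0],0],[0.95,[0,0,0],0]])

```text
time: 11.8
ee_pos: [0.4848, 0.0647, 0.103]
tcp_rot: [180.0, 0.0, 165.0]
wrist_force: [-0.2, 0.3, -0.2]
opening: 0.0809
```

```bash
python3 - <<'E'
from h import *
o=monitor.get_obs();print(o['ee_pos'],o['tcp_rot'],o['opening'],o['wrist_force'],o['torque'])
E
```

```text
[0.48481193 0.06469425 0.10295565] [1.79994897e+02 1.14858406e-02 1.65021664e+02] 0.08088456230037717 [-0.17134471  0.27980208 -0.19683806] [ 0.02906789 -0.00832878 -0.0093684 ]
```

Request:
drive_tool(plan=[[0.78,[0,0,0],0],[0.75,[0,0,0],0],[0.72,[0,0,0],0],[0.7,[0,0,0],0],[0.68,[0,0,0],0],[0.66,[0,0,0],0]])

```text
time: 12.55
ee_pos: [0.4849, 0.0648, 0.1032]
tcp_rot: [180.0, 0.0, 165.0]
wrist_force: [-1.6, 1.3, 5.4]
opening: 0.0586
```

```bash
python3 - <<'E'
from h import *
o=monitor.get_obs();print(o['ee_pos'],o['tcp_rot'],o['opening'],o['wrist_force'],o['torque'])
im,d=eyes.camera('scene');save('s8z',cv2.resize(im[130:240,235:355],(720,660),interpolation=cv2.INTER_CUBIC)[:600])
im,d=eyes.camera('wrist');save('w8',im)
E
```

```text
[0.48486129 0.06483469 0.10317064] [1.79969538e+02 2.40032370e-02 1.65028861e+02] 0.05860497362826001 [-1.64521298  1.32650388  5.43230001] [0.39715704 0.19692492 0.02754993]
```

View pics/s8z.png

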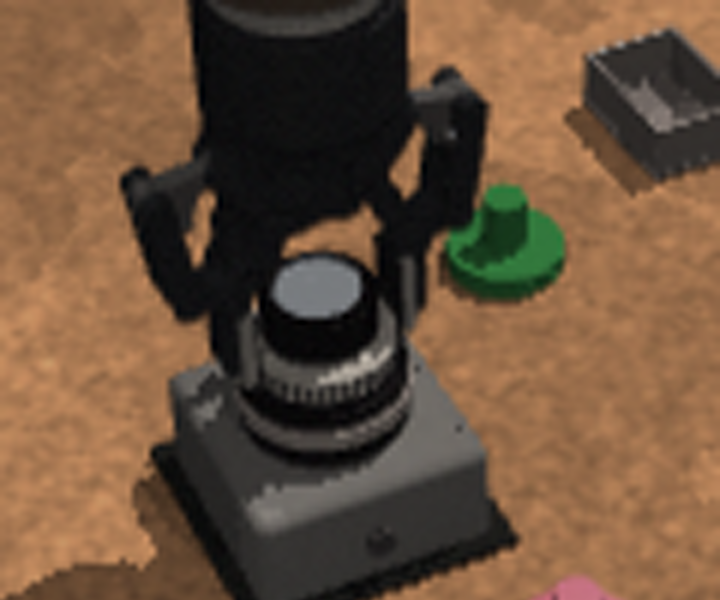

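View pics/w8.png

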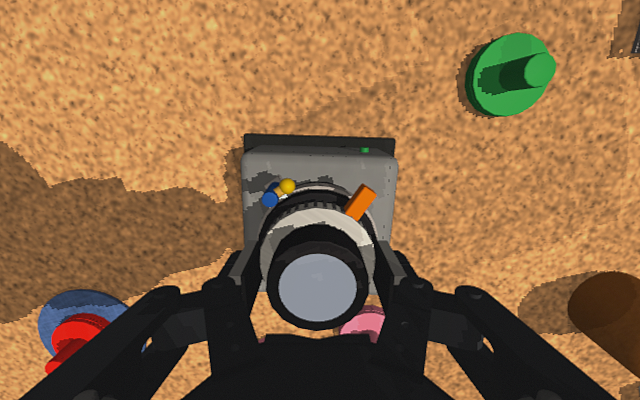

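Request:
drive_tool(plan=[[0.6,[0,0,0.001],0],[0.6,[0,0,0],0],[0.6,[0,0,0],0]], grip_force=20)

```text
time: 13.02
ee_pos: [0.4848, 0.0648, 0.1034]
tcp_rot: [180.0, -0.0, 165.0]
wrist_force: [2.4, 2.2, -4.2]
opening: 0.0584
```

Request:
drive_tool(plan=[[0.6,[0,0,0],2],[0.6,[0,0,0],3],[0.6,[0,0,0],3]])

```text
time: 13.4
ee_pos: [0.4847, 0.0648, 0.1034]
tcp_rot: [180.0, -0.0, 173.2]
wrist_force: [3.5, 3.1, -5.8]
opening: 0.0589
```

```bash
python3 - <<'E'
from h import *
o=monitor.get_obs();print(o['ee_pos'],o['tcp_rot'],o['opening'],o['wrist_force'],o['torque'])
im,d=eyes.camera('wrist');save('w9',im)
E
```

```text
[0.48471394 0.06477582 0.10338385] [ 1.79986129e+02 -1.95645664e-02  1.73201671e+02] 0.05890346830620677 [ 3.54981134  3.11796599 -5.8449224 ] [ 0.92032241 -0.7671348  -0.14113364]
```

View pics/w9.png

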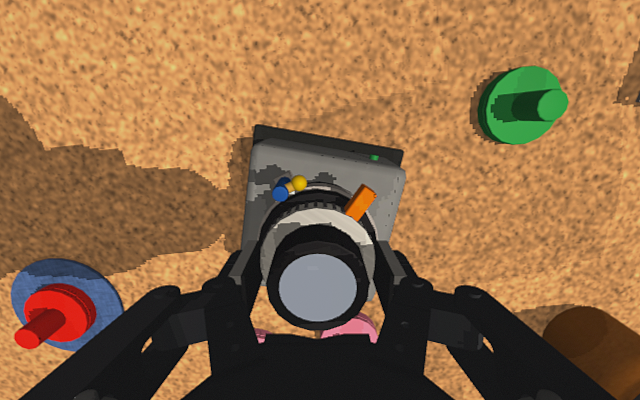

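The ring turns with the jaws: the tab stays fixed at (361,203) in the wrist view, and the torque of −0.14 N m matches the friction. I keep turning.

Request:
drive_tool(plan=[[0.6,[0,0,0],4],[0.6,[0,0,0],5],[0.6,[0,0,0],5],[0.6,[0,0,0],5],[0.6,[0,0,0],4],[0.6,[0,0,0],2],[0.6,[0,0,0],0]])

```text
time: 14.32
ee_pos: [0.4847, 0.0648, 0.1034]
tcp_rot: [180.0, -0.0, -161.9]
wrist_force: [4.2, 3.3, -6.6]
opening: 0.0583
```

```bash
python3 - <<'E'
from h import *
o=monitor.get_obs();print(o['ee_pos'],o['tcp_rot'],o['opening'],o['wrist_force'],o['torque'])
im,d=eyes.camera('wrist');save('w10',im)
save('w10z',cv2.resize(im[150:270,230:390],(800,600),interpolation=cv2.INTER_CUBIC))
E
```

```text
[0.48470912 0.06480258 0.10338691] [ 1.79980497e+02 -1.37706337e-02 -1.61852425e+02] 0.05834933784355855 [ 4.17868873  3.29781021 -6.64929888] [ 0.93096653 -0.7153043   0.12600888]
```

View pics/w10z.png

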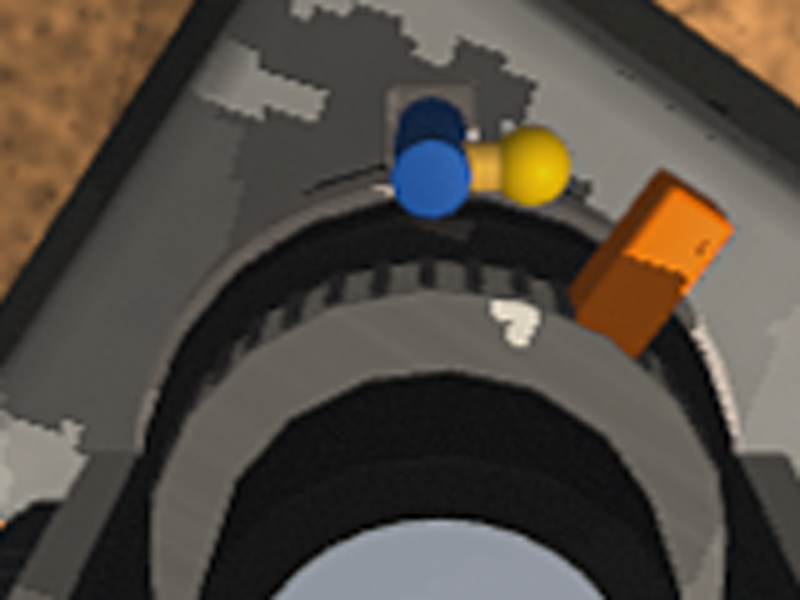

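Request:
drive_tool(plan=[[0.6,[0,0,0],1],[0.6,[0,0,0],1],[0.6,[0,0,0],1],[0.6,[0,0,0],1],[0.6,[0,0,0],1],[0.6,[0,0,0],1]])

```text
time: 15.12
ee_pos: [0.4847, 0.0648, 0.1034]
tcp_rot: [180.0, -0.0, -155.9]
wrist_force: [3.8, 4.3, -6.1]
opening: 0.0588
```

```bash
python3 - <<'E'
from h import *
o=monitor.get_obs();print(o['ee_pos'],o['tcp_rot'],o['opening'],o['wrist_force'],o['torque'])
im,d=eyes.camera('wrist')
save('w11z',cv2.resize(im[150:270,230:390],(800,600),interpolation=cv2.INTER_CUBIC))
o=monitor.get_obs();print(o['tcp_rot'],o['torque'])
E
```

```text
[0.48470919 0.06479486 0.1033976 ] [ 1.79976827e+02 -9.98665862e-03 -1.55861685e+02] 0.058840571687243035 [ 3.80548492  4.25521261 -6.12855426] [ 0.89959765 -0.67420918 -0.08262258]
[ 1.79976109e+02 -1.30625556e-02 -1.55809258e+02] [ 0.84633228 -0.71865997 -0.05187039]
```

View pics/w11z.png

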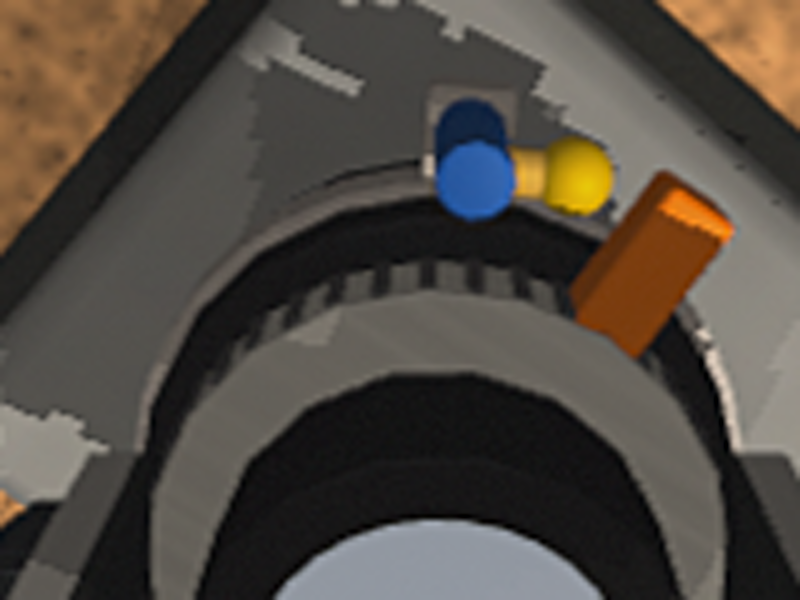

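Request:
drive_tool(plan=[[0.6,[0,0,0],0.5],[0.6,[0,0,0],0.5],[0.6,[0,0,0],0.5],[0.6,[0,0,0],0.5]])

```text
time: 15.68
ee_pos: [0.4847, 0.0648, 0.1034]
tcp_rot: [180.0, -0.0, -153.9]
wrist_force: [4.3, 4.2, -6.8]
opening: 0.0587
```

```bash
cat > chk.py <<'E'
from h import *
o=monitor.get_obs();print(o['ee_pos'].round(4),o['tcp_rot'][2].round(3),'op',round(o['opening'],4),o['wrist_force'].round(2),'tau',o['torque'].round(3),'j6',o['joint_efforts'][5].round(3),'q6',o['q'][5].round(3),o['time'])
E
python3 chk.py
```

```text
[0.4847 0.0648 0.1034] -153.878 op 0.0587 [ 4.3   4.2  -6.78] tau [ 0.953 -0.714 -0.171] j6 -0.007 q6 -18.517 15.675
```

Request:
drive_tool(plan=[[0.6,[0,0,0],0.3]])

```text
time: 15.8
ee_pos: [0.4847, 0.0648, 0.1034]
tcp_rot: [180.0, -0.0, -153.6]
wrist_force: [4.3, 5.0, -6.8]
opening: 0.0586
```

```bash
python3 chk.py
```

```text
[0.4847 0.0648 0.1034] -153.583 op 0.0586 [ 4.26  5.   -6.78] tau [ 0.866 -0.666 -0.11 ] j6 -0.075 q6 -18.813 15.8
```

Request:
drive_tool(plan=[[0.6,[0,0,0],0.3]])

```text
time: 15.92
ee_pos: [0.4847, 0.0648, 0.1034]
tcp_rot: [180.0, -0.0, -153.3]
wrist_force: [4.1, 4.1, -6.5]
opening: 0.059
```

```bash
python3 chk.py
```

```text
[0.4847 0.0648 0.1034] -153.286 op 0.059 [ 4.14  4.08 -6.55] tau [ 0.905 -0.711 -0.154] j6 -0.053 q6 -19.108 15.925
```

Request:
drive_tool(plan=[[0.6,[0,0,0],0.3]])

```text
time: 16.05
ee_pos: [0.4847, 0.0648, 0.1034]
tcp_rot: [180.0, -0.0, -153.0]
wrist_force: [3.2, 4.8, -5.9]
opening: 0.0588
```

```bash
python3 chk.py
```

```text
[0.4847 0.0648 0.1034] -152.985 op 0.0588 [ 3.18  4.79 -5.86] tau [ 0.921 -0.684 -0.085] j6 -0.052 q6 -19.41 16.05
```

Request:
drive_tool(plan=[[0.6,[0,0,0],0.2]])

```text
time: 16.18
ee_pos: [0.4847, 0.0648, 0.1034]
tcp_rot: [180.0, -0.0, -152.8]
wrist_force: [3.5, 3.6, -6.4]
opening: 0.0586
```

```bash
python3 chk.py; python3 - <<'E'
from h import *
im,d=eyes.camera('wrist')
save('w12z',cv2.resize(im[150:270,230:390],(800,600),interpolation=cv2.INTER_CUBIC))
E
```

```text
[0.4847 0.0648 0.1034] -152.787 op 0.0586 [ 3.5   3.63 -6.41] tau [ 0.876 -0.725 -0.118] j6 -0.086 q6 -19.609 16.175
```

View pics/w12z.png

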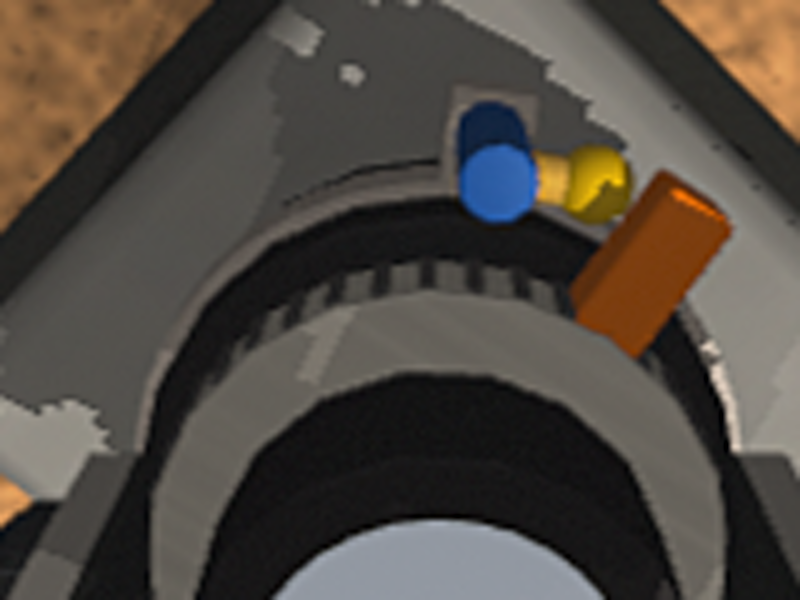

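The gap from the tip (right edge at 632,190) to the tab is a few zoomed pixels, so about 0.5 to 1.5°. I continue in 0.2° steps.

Request:
drive_tool(plan=[[0.6,[0,0,0],0.2]])

```text
time: 16.35
ee_pos: [0.4847, 0.0648, 0.1034]
tcp_rot: [180.0, -0.0, -152.6]
wrist_force: [3.9, 3.8, -6.5]
opening: 0.0582
```

```bash
python3 chk.py
```

```text
[0.4847 0.0648 0.1034] -152.592 op 0.0582 [ 3.89  3.83 -6.5 ] tau [ 0.869 -0.727 -0.16 ] j6 -0.059 q6 -19.804 16.35
```

Request:
drive_tool(plan=[[0.6,[0,0,0],0.2]])

```text
time: 16.48
ee_pos: [0.4847, 0.0648, 0.1034]
tcp_rot: [180.0, -0.0, -152.4]
wrist_force: [3.9, 4.4, -6.8]
opening: 0.0588
```

```bash
python3 chk.py
```

```text
[0.4847 0.0648 0.1034] -152.388 op 0.0588 [ 3.94  4.41 -6.81] tau [ 0.874 -0.688 -0.073] j6 -0.074 q6 -20.007 16.475
```

Request:
drive_tool(plan=[[0.6,[0,0,0],0.2]])

```text
time: 16.6
ee_pos: [0.4847, 0.0648, 0.1034]
tcp_rot: [180.0, -0.0, -152.2]
wrist_force: [3.1, 5.2, -6.1]
opening: 0.059
```

```bash
python3 chk.py
```

```text
[0.4847 0.0648 0.1034] -152.19 op 0.059 [ 3.05  5.19 -6.1 ] tau [ 0.929 -0.698 -0.16 ] j6 -0.075 q6 -20.206 16.6
```

Request:
drive_tool(plan=[[0.6,[0,0,0],0.2]])

```text
time: 16.73
ee_pos: [0.4847, 0.0648, 0.1034]
tcp_rot: [180.0, -0.0, -152.0]
wrist_force: [3.5, 3.6, -7.2]
opening: 0.0589
```

```bash
python3 chk.py
```

```text
[0.4847 0.0648 0.1034] -151.99 op 0.0589 [ 3.46  3.64 -7.2 ] tau [ 0.892 -0.743 -0.075] j6 -0.075 q6 -20.406 16.725
```

Request:
drive_tool(plan=[[0.6,[0,0,0],0.2]])

```text
time: 16.85
ee_pos: [0.4847, 0.0648, 0.1034]
tcp_rot: [180.0, -0.0, -151.8]
wrist_force: [4.0, 3.6, -6.3]
opening: 0.0581
```

```bash
python3 chk.py
```

```text
[0.4847 0.0648 0.1034] -151.787 op 0.0581 [ 4.03  3.61 -6.28] tau [ 0.952 -0.715 -0.177] j6 -0.075 q6 -20.608 16.85
```

Request:
drive_tool(plan=[[0.6,[0,0,0],0.2]])

```text
time: 16.98
ee_pos: [0.4847, 0.0648, 0.1034]
tcp_rot: [180.0, -0.0, -151.6]
wrist_force: [4.9, 3.5, -6.9]
opening: 0.0589
```

```bash
python3 chk.py;python3 - <<'E'
from h import *
im,d=eyes.camera('wrist')
save('w13z',cv2.resize(im[150:270,230:390],(800,600),interpolation=cv2.INTER_CUBIC))
E
```

```text
[0.4847 0.0648 0.1034] -151.59 op 0.0589 [ 4.89  3.45 -6.93] tau [ 0.921 -0.733 -0.152] j6 -0.075 q6 -20.807 16.975
```

View pics/w13z.png

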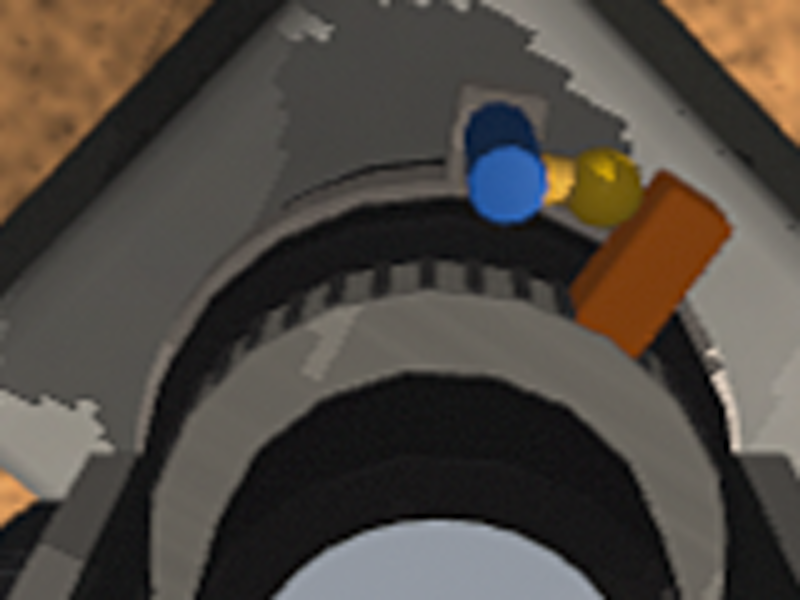

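Request:
drive_tool(plan=[[0.6,[0,0,0],0.2]])

```text
time: 17.15
ee_pos: [0.4847, 0.0648, 0.1034]
tcp_rot: [180.0, -0.0, -151.4]
wrist_force: [3.7, 3.7, -6.8]
opening: 0.0585
```

```bash
python3 chk.py
```

```text
[0.4847 0.0648 0.1034] -151.393 op 0.0585 [ 3.68  3.74 -6.78] tau [ 0.9   -0.694 -0.109] j6 -0.059 q6 -21.004 17.15
```

Request:
drive_tool(plan=[[0.6,[0,0,0],0.2]])

```text
time: 17.27
ee_pos: [0.4847, 0.0648, 0.1034]
tcp_rot: [180.0, -0.0, -151.2]
wrist_force: [4.0, 3.9, -7.1]
opening: 0.0586
```

```bash
python3 chk.py
```

```text
[0.4847 0.0648 0.1034] -151.192 op 0.0586 [ 4.02  3.94 -7.08] tau [ 0.913 -0.735 -0.112] j6 -0.076 q6 -21.204 17.275
```

Request:
drive_tool(plan=[[0.6,[0,0,0],0.2]])

```text
time: 17.4
ee_pos: [0.4847, 0.0648, 0.1034]
tcp_rot: [180.0, -0.0, -151.0]
wrist_force: [2.9, 4.4, -6.5]
opening: 0.0584
```

```bash
python3 chk.py
```

```text
[0.4847 0.0648 0.1034] -150.989 op 0.0584 [ 2.91  4.44 -6.51] tau [ 0.927 -0.701 -0.154] j6 -0.103 q6 -21.406 17.4
```

Request:
drive_tool(plan=[[0.6,[0,0,0],0.15]])

```text
time: 17.52
ee_pos: [0.4847, 0.0648, 0.1034]
tcp_rot: [180.0, -0.0, -150.8]
wrist_force: [4.1, 3.3, -6.6]
opening: 0.0588
```

```bash
python3 chk.py
```

```text
[0.4847 0.0648 0.1034] -150.842 op 0.0588 [ 4.12  3.34 -6.61] tau [ 0.895 -0.694 -0.206] j6 -0.151 q6 -21.552 17.525
```

Request:
drive_tool(plan=[[0.6,[0,0,0],0.15]])

```text
time: 17.65
ee_pos: [0.4847, 0.0648, 0.1034]
tcp_rot: [180.0, -0.0, -150.7]
wrist_force: [3.4, 5.0, -6.0]
opening: 0.0587
```

```bash
python3 chk.py
```

```text
[0.4847 0.0648 0.1034] -150.695 op 0.0587 [ 3.43  4.96 -6.  ] tau [ 0.922 -0.723 -0.244] j6 -0.182 q6 -21.698 17.65
```

Contact: the torque is rising, with a 0.107 N m increase being about 2.6 N. I continue gently.

Request:
drive_tool(plan=[[0.6,[0,0,0],0.15]])

```text
time: 17.77
ee_pos: [0.4847, 0.0649, 0.1034]
tcp_rot: [180.0, -0.0, -150.5]
wrist_force: [3.2, 4.2, -6.2]
opening: 0.0587
```

```bash
python3 chk.py
```

```text
[0.4847 0.0649 0.1034] -150.545 op 0.0587 [ 3.15  4.17 -6.18] tau [ 0.995 -0.697 -0.279] j6 -0.225 q6 -21.847 17.775
```

Request:
drive_tool(plan=[[0.6,[0,0,0],0.15]])

```text
time: 17.9
ee_pos: [0.4847, 0.0649, 0.1034]
tcp_rot: [180.0, -0.0, -150.4]
wrist_force: [3.4, 4.2, -5.8]
opening: 0.0588
```

```bash
python3 chk.py
```

```text
[0.4847 0.0649 0.1034] -150.399 op 0.0588 [ 3.4   4.22 -5.82] tau [ 0.998 -0.733 -0.317] j6 -0.272 q6 -21.993 17.9
```

Request:
drive_tool(plan=[[0.6,[0,0,0],0.15],[0.6,[0,0,0],0]])

```text
time: 18.15
ee_pos: [0.4847, 0.0649, 0.1034]
tcp_rot: [180.0, -0.0, -150.3]
wrist_force: [3.1, 4.8, -6.6]
opening: 0.0586
```

```bash
python3 chk.py
```

```text
[0.4847 0.0649 0.1034] -150.254 op 0.0586 [ 3.13  4.84 -6.62] tau [ 0.951 -0.706 -0.252] j6 -0.324 q6 -22.137 18.15
```

Request:
drive_tool(plan=[[0.6,[0,0,0],0],[0.6,[0,0,0],0]])

```text
time: 18.4
ee_pos: [0.4847, 0.0649, 0.1034]
tcp_rot: [180.0, 0.0, -150.3]
wrist_force: [4.1, 4.2, -6.9]
opening: 0.0585
```

```bash
python3 chk.py;python3 - <<'E'
from h import *
im,d=eyes.camera('wrist')
save('w14z',cv2.resize(im[150:270,230:390],(800,600),interpolation=cv2.INTER_CUBIC))
E
```

```text
[0.4847 0.0649 0.1034] -150.255 op 0.0585 [ 4.11  4.17 -6.92] tau [ 0.954 -0.765 -0.346] j6 -0.309 q6 -22.137 18.4
```

View pics/w14z.png

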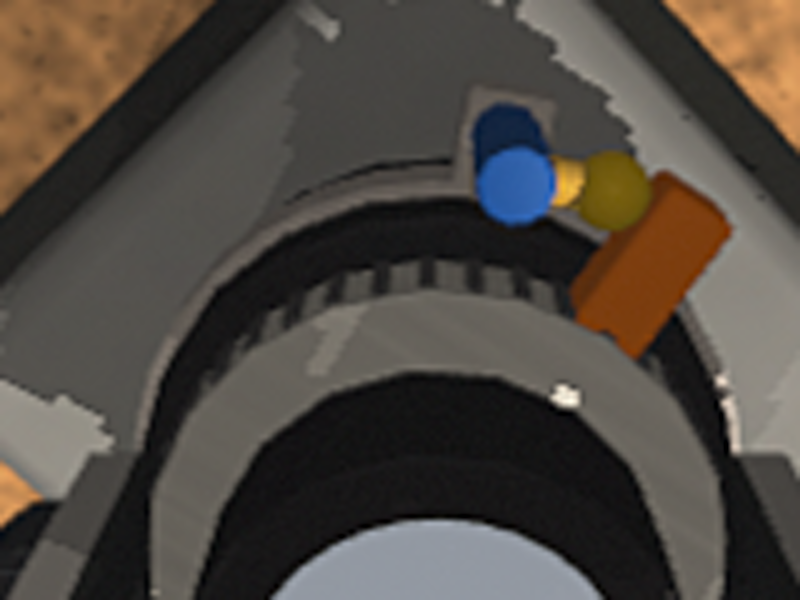

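The tab visibly presses the yellow tip at about 5.7 N by the torque rise, and it held for over half a second. Now I release.

Request:
drive_tool(plan=[[0.75,[0,0,0],0],[0.85,[0,0,0],0],[0.95,[0,0,0],0],[0.95,[0,0,0],0],[0.95,[0,0,0],0],[0.95,[0,0,0.01],0],[0.95,[0,0,0.03],0],[0.95,[0,0,0.04],0],[0.95,[0,0,0.04],0],[0.95,[0,0,0.02],0]])

```text
time: 19.7
ee_pos: [0.4852, 0.0647, 0.2469]
tcp_rot: [-179.9, 0.2, -150.3]
wrist_force: [-0.3, 0.3, 0.1]
opening: 0.0811
```

Request:
drive_tool(plan=[[0.95,[-0.02,0.03,0.02],0],[0.95,[-0.03,0.05,0.02],0],[0.95,[-0.03,0.05,0],0],[0.95,[-0.02,0.05,0],0],[0.95,[0,0.02,0],0],[0.95,[0,0,0],0],[0.95,[0,0,0],0]])

```text
time: 20.58
ee_pos: [0.3852, 0.2639, 0.2839]
tcp_rot: [-180.0, -0.0, -150.4]
wrist_force: [0.5, -0.2, -0.1]
opening: 0.0814
```

```bash
python3 chk.py;python3 - <<'E'
from h import *
im,d=eyes.camera('top');save('t15',im);save('t15z',cv2.resize(im[215:280,280:355],(690,598),interpolation=cv2.INTER_CUBIC))
im,d=eyes.camera('scene');save('s15',im)
E
```

```text
[0.3852 0.2639 0.2839] -150.368 op 0.0814 [ 0.49 -0.23 -0.15] tau [ 0.011 -0.04  -0.021] j6 0.009 q6 4.796 20.575
```

View pics/t15z.png

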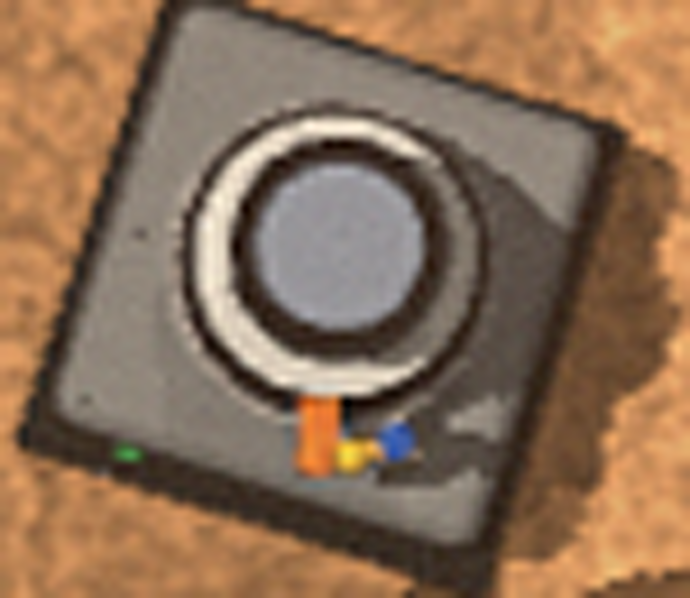

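View pics/s15.png

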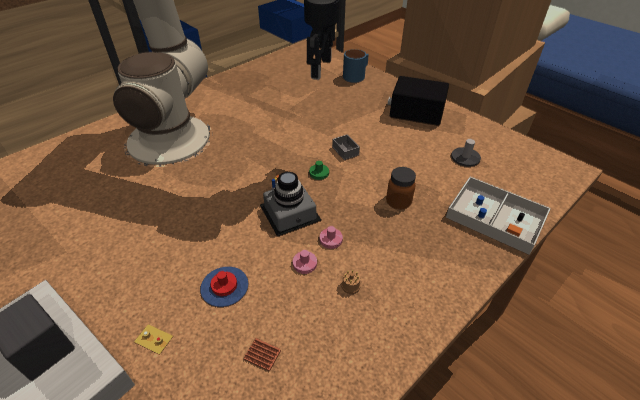

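The top view shows the orange tab (320,435) touching the yellow tip (350,457). The scene view shows the red cap upright on the disc at (224,285) and everything else where it was. I'm handing the job in.

```bash
python3 -c "
from h import *
print(job.job_done())"
```

```text
the job is handed in; nothing more can be done
None
```

The job is handed in at about 20.6 s of the allowed 72 s. My last checks found nothing wrong, but the hand-in gives no verdict.

- **Dust cap:** I lifted it straight off the lens by its knob and lowered it until it touched the felt, then let go. The last scene picture shows it upright and roughly central on the blue disc.
- **Iris ring:** I gripped it with 20 N and turned it about 47° anticlockwise. I felt for the stop in small steps, 0.15° to 0.3° over the last few degrees. The torque on the last joint rose from about 0.075 to about 0.31–0.32 N m, which is roughly 6 N at the stop screw. I held that for about half a second, then opened the jaws and moved the arm clear.
- **Final position:** The last top view shows the orange tab still touching the yellow tip. The other loose parts look to be where they were at the start.

**Uncertain points:**
- The wrist torque reading was noisier than the joint effort. Its last values, 0.25 and 0.35 N m including friction, put the press at about 3 to 5.5 N. Both estimates are within 2 to 15 N.
- Vertical force at the wrist was about 4 to 7 N while holding the ring. I put this down to the pads dragging as they close, since the fingertips should have been 4 to 6 mm above the lower ring. I could not see that gap directly.

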